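# Find the worn lamp arm and hang the lamp on the sound one

### The arm

A 6-joint arm with a two-finger parallel gripper is mounted at the origin on the work surface. World frame = base frame: x ahead of the robot, y to its left, z up, the work surface at z = 0. Lengths are in m, angles in rad, forces in N, time in s.
With the tool pointing down it reaches from about 0.3 to 0.825 m from the base axis. Payload 5.4 kg.
Tool frame: the origin (TCP) lies on the centre line of the jaws, within the pads' length; the fingertips stand 11 mm ahead of it and the grasp point (between the pads) lies 8 mm behind it; z points along the fingers, y is the line along which they close (so a half turn about z gives the same grasp; the last joint's range is limited). The gripper opens to 92 mm and grips with 3 to 60 N. Pads are 20 mm wide; open, the fingers measure 128 mm over their backs; the gripper's body (75 mm by 189 mm) begins 69 mm behind the grasp point.
Start: joints at [0.93, 0.158, 1.597, -0, 1.386, -0.21], TCP at [0.24, 0.522, 0.226] pointing down, gripper open.
Joint ranges: [-2.91, 2.91], [-0.94, 2.29], [0.18, 2.7], [-1.29, 4.43], [0.17, 2.64], [-3, 3]. Speed limits (rad/s): [2.57, 2.57, 3.14, 3.14, 3.14, 3.14].

### API

Orientations are given as a unit quaternion [w, x, y, z].
In Python, from plant import sensors, optics, order gives the robot as it stands.
- The arm moves only by the shell command python3 -m jog 'ROWS' [FORCE]. ROWS is JSON, a list of rows, each an object of numbers: "x", "y", "z": the shift along the tool's x, y, z normalised to -1 to 1, where 1 is 20 mm; "wx", "wy", "wz": the turn, a rotation vector about the tool's x, y, z normalised to -1 to 1, where 1 is 6 degrees; "hand": the opening, from 0 (shut) to 1 (fully open). In form: [{"x": .., "y": .., "z": .., "wx": .., "wy": .., "wz": .., "hand": ..}, ...]. A call has 1 to 5 rows; each row shifts and turns the commanded pose from where the row before left it, along the tool's axes as they then stand; what a row does not reach is not made up. A row lasts 1/10 s, in which the tool goes at most 50 mm and 8.59 degrees, less where a joint would pass 70% of its speed; a pose out of reach is approached as far as the arm can. A call with a number of a shift or a turn outside -1 to 1 is refused whole. A call with a gripper value outside its range is refused whole. The fingers move at their own pace and stop on an object; FORCE is the grip in N (left out, the last holds). Time passes only in rows, so rows that do not move let the fingers close. It gives the time, the measured TCP pose, the force, the opening and the grip force at its end, in the units of the state.
- sensors.state(): the state, without advancing time (a new reading comes with each control period).
- optics.capture(name): name is "scene" or "top" or "wrist"; returns a dict with "pixels" (400x640x3 uint8, red, green, blue), "range_z" (400x640 float32, m along the optical axis (not along the pixel's ray), 0 where there is no reading), "fx", "fy", "cx", "cy" (pixels), "k1" (the pictures are not rectified: a ray, as slopes to the right and down, at radius r is drawn at 1 + k1 r^2 times it, then the intrinsics apply), "rvec" (rotation vector, rad) and "tvec" (3), from world to camera coordinates, as OpenCV has them; the wrist camera has in their place "tool_from_camera" (4x4, takes a point from camera to tool coordinates, whose origin is the TCP and whose axes are the flange's). Camera axes: x right, y down, z forward; pixel columns grow to the right and rows downward; lengths in m; the calibration is good to about 2 mm. A picture is of the moment at which its call begins: read the wrist's pose just before it.
- order.finish_job(): hands the job in; it is judged then, once.
The state is a dict: "time": time; "joints": joint angles; "joint_velocities": joint speeds; "joint_torque": joint torques, N m; "tcp_pos": TCP position; "tcp_rot": TCP orientation; "wrist_force": force on the tool from outside, world axes, zero at the start; "torque": the same for the moment, N m; "gripper_width": finger opening in m; "finger_force": force on a finger pad.
Only numpy, scipy, OpenCV 4.12 (cv2) and the standard library are available. Lean on these libraries where they do the work, as an engineer would, in place of code of your own. Each camera call takes 0.05 s, during which the arm holds its last target. There are 200 camera calls.

### The job

One of the two balanced lamp arms has a worn swivel pin: rock the arms sideways to feel which one has play, and rock that worn arm first to its left stop, then to its right stop (left and right as seen from the robot). Then hang the lamp head by its cross-bar across both prongs of the other, sound arm, let the arm down gently as it takes the weight, and let go only once it has settled. Leave the mug, thread cone and wooden box where they are.

Things in the scene. Friction and masses are not known exactly. Their poses are not given: they have to be found in the camera images.
- stand_a: one of two lamp arms that look alike: fixed round steel base 120 mm across, 22 mm post, swivel pin on top. Origin at the centre of the base's underside, on the swivel's vertical axis; the arm points along this frame's -x (roughly towards the robot). The boom's horizontal spring hinge is on the axis, 207 mm above the table.
- grip_a (a point): good place to straddle arm a to rock it: centre of its grey boom (18 mm wide, 16 mm high), 120 mm from the hinge, bare 20 mm fore and aft (spring coils on top nearer the post; the fork's 78 mm wide cross-bar 35 mm towards the tip). Site x runs along the boom from tip to post, y across, z up. Unloaded, the boom slopes up to its tip by 0.2 rad.
- fork_a (a point): where the lamp bar's centre lies when hung on arm a, 232 mm from the hinge, midway between two prongs along the boom (10 mm wide, 58 mm apart, tops 7 mm below here). Upright lugs on each prong 22 mm before (orange, at the free tip) and behind, up to 10 mm above here, leave a 38 mm long open-topped cradle. Fork's cross-bar 77 mm behind. Axes as grip_a.
- swivel_a (a joint): sideways angle of arm a on its swivel pin, rad; 0 at mid, positive when the tip goes to the robot's left (+y). Swivels should be locked: a sound pin gives less than 0.03 rad under 20 N at the boom; a worn one rocks freely about 0.16 rad to a hard stop either way, and drifts back to mid by itself (under 1 N).
- boom_a (a joint): how far arm a's boom has sunk on its spring, rad; 0 unloaded (upper stop, tip raised), about 0.2 when level, growing downwards to 0.42. Spring 3.2 N m/rad, damped, comes to rest in about 1 s. With the lamp hung it rests somewhere between 0.12 and 0.32, depending on the lamp's weight.
- stand_b: one of two lamp arms that look alike: fixed round steel base 120 mm across, 22 mm post, swivel pin on top. Origin at the centre of the base's underside, on the swivel's vertical axis; the arm points along this frame's -x (roughly towards the robot). The boom's horizontal spring hinge is on the axis, 207 mm above the table.
- grip_b (a point): good place to straddle arm b to rock it: centre of its grey boom (18 mm wide, 16 mm high), 120 mm from the hinge, bare 20 mm fore and aft (spring coils on top nearer the post; the fork's 78 mm wide cross-bar 35 mm towards the tip). Site x runs along the boom from tip to post, y across, z up. Unloaded, the boom slopes up to its tip by 0.2 rad.
- fork_b (a point): where the lamp bar's centre lies when hung on arm b, 232 mm from the hinge, midway between two prongs along the boom (10 mm wide, 58 mm apart, tops 7 mm below here). Upright lugs on each prong 22 mm before (orange, at the free tip) and behind, up to 10 mm above here, leave a 38 mm long open-topped cradle. Fork's cross-bar 77 mm behind. Axes as grip_b.
- swivel_b (a joint): sideways angle of arm b on its swivel pin, rad; 0 at mid, positive when the tip goes to the robot's left (+y). Swivels should be locked: a sound pin gives less than 0.03 rad under 20 N at the boom; a worn one rocks freely about 0.16 rad to a hard stop either way, and drifts back to mid by itself (under 1 N).
- boom_b (a joint): how far arm b's boom has sunk on its spring, rad; 0 unloaded (upper stop, tip raised), about 0.2 when level, growing downwards to 0.42. Spring 3.2 N m/rad, damped, comes to rest in about 1 s. With the lamp hung it rests somewhere between 0.12 and 0.32, depending on the lamp's weight.
- lamp_bar (a point): centre of the loose lamp's steel cross-bar (along point y, 110 long, 12 wide, 14 mm high, orange ends; z up), 155 mm above its underside. Black shade on its rim, 110 mm across, 74 mm high, then a 12 mm neck up to the bar. 0.3-0.6 kg. Take the bar's middle from above; it rests across both prongs, neck between, shade below: wider than the gap, so the neck enters from the free tips.
- mug_mid (a point): white mug, 76 mm across, 90 mm high, loose; centre, half-way up. To be left where it stands.
- cone_mid (a point): blue thread cone, 68 mm across, 130 mm high, loose; centre, half-way up. To be left where it stands.
- notions_mid (a point): open wooden box of thread, 140 by 200 by 70 mm high, loose; centre, half-way up. To be left where it stands.

How it is judged:
By the outcome, as a careful person would: the job done as asked, in the order asked, and still so for the second after the job is handed in, with the robot touching nothing.
It also fails if it takes over 72 s, if anything falls off the work surface, if the arm or the gripper's body presses on something with over 40 N, if the wrist force passes 120 N, or if a joint passes its speed limit or range.

## Working session

There is one attempt and no reset: what is moved stays moved. The work goes in short steps, Python scripts to look and compute and a shell command to move; the robot and the scene stay as the last step left them, time stands still between calls to the robot, and variables do not carry over. Pictures are saved under pics/ and viewed, at most 10 in all, crops included, and the job is handed in when it is done.

```bash
ls; mkdir -p pics; cat > h.py <<'E'
import numpy as np, cv2
from scipy.spatial.transform import Rotation as R
from plant import sensors, optics, order
def cap(name):
    s=sensors.state(); c=optics.capture(name)
    h,w=c["range_z"].shape
    K=np.array([[c["fx"],0,c["cx"]],[0,c["fy"],c["cy"]],[0,0,1.]])
    uv=np.stack(np.meshgrid(np.arange(w),np.arange(h)),-1).reshape(-1,1,2).astype(float)
    d=cv2.undistortPoints(uv,K,np.array([c["k1"],0,0,0,0.])).reshape(h,w,2)
    z=c["range_z"].astype(float)
    P=np.dstack([d*z[...,None],z])
    if name=="wrist":
        T=np.array(c["tool_from_camera"]); q=s["tcp_rot"]
        P=P@T[:3,:3].T+T[:3,3]
        P=P@R.from_quat([q[1],q[2],q[3],q[0]]).as_matrix().T+np.array(s["tcp_pos"])
    else:
        M=cv2.Rodrigues(np.array(c["rvec"]))[0]
        P=(P-np.array(c["tvec"]).ravel())@M
    P[z==0]=np.nan
    return c["pixels"],P
def save(n,im,f=1): cv2.imwrite("pics/"+n,cv2.resize(im[...,::-1],None,fx=f,fy=f))
E
python3 - <<'E'
from h import *
for n in("scene","top"):
    im,P=cap(n); save(n+"0.png",im,1.25); np.savez("/tmp/"+n,im=im,P=P)
s=sensors.state(); print({k:np.round(v,4).tolist() for k,v in s.items()})
E
```

```text
pics
{'time': 0.1, 'joints': [0.9299, 0.159, 1.5981, -0.0, 1.3862, -0.2101], 'joint_velocities': [0.0005, -0.0036, -0.0031, 0.0015, -0.0018, 0.0], 'joint_torque': [0.0002, -38.6498, -32.2962, 0.0704, 0.0339, -0.0001], 'tcp_pos': [0.2398, 0.522, 0.2247], 'tcp_rot': [-0.0003, 0.2138, 0.9769, -0.0008], 'wrist_force': [-0.7438, 0.9056, -0.4289], 'torque': [0.0351, -0.0233, 0.0015], 'finger_force': 0.0, 'gripper_width': 0.092}
```

View pics/scene0.png

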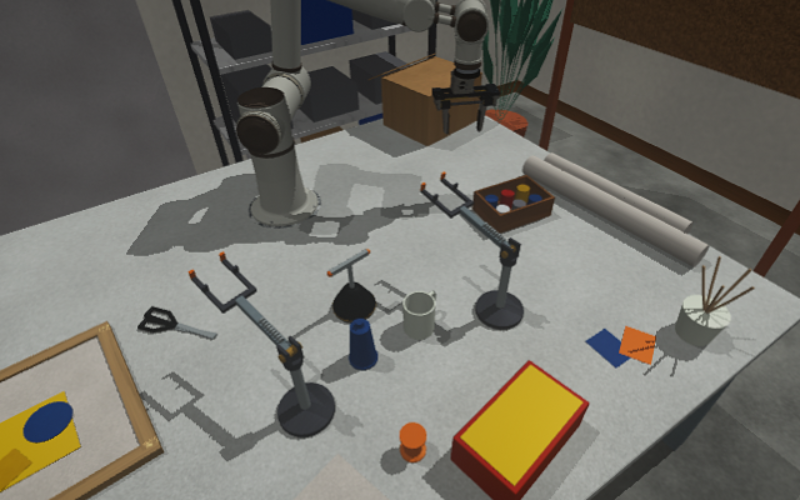

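View pics/top0.png

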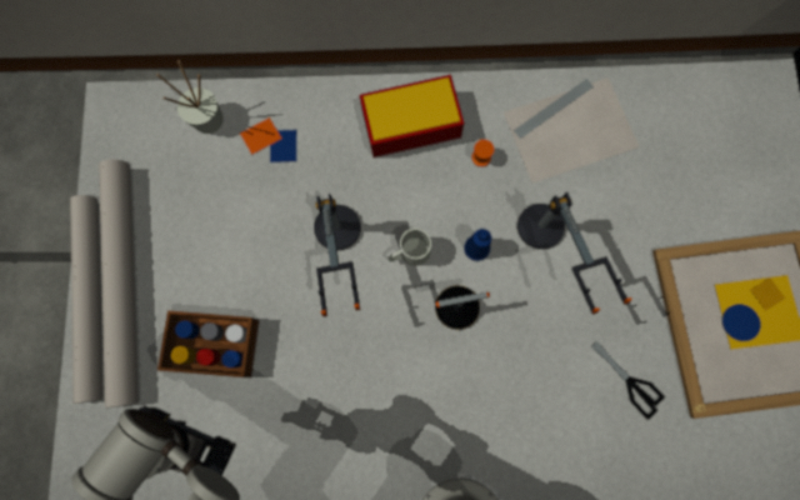

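The scene shows two lamp arms, with the lamp between them. In the top view (800 px wide), the left stand's base is at (338,227) with prong tips at (323,311) and (357,306). The right base is at (541,226) with tips at (596,309) and (628,300). The lamp bar runs (437,303)–(487,295), the mug is at (412,243), the cone at (478,243) and the box at (208,343).

```bash
python3 - <<'E'
from h import *
for n in("top","scene"):
    d=np.load("/tmp/%s.npz"%n); im,P=d["im"],d["P"]; hsv=cv2.cvtColor(im,cv2.COLOR_RGB2HSV)
    m=(hsv[...,0]<14)&(hsv[...,1]>140)&(hsv[...,2]>70)&(P[...,2]>.1)&(P[...,2]<.3)
    k,l,st,c=cv2.connectedComponentsWithStats(m.astype(np.uint8))
    print(n)
    for i in range(1,k):
        if st[i,4]>5: print("orange",c[i].round(),st[i,4],np.nanmedian(P[l==i],0).round(4))
    # boom-line points, base discs
    X=P.reshape(-1,3); X=X[~np.isnan(X[:,0])]
    for s,nm in((1,"L"),(-1,"R")):
        Q=X[(X[:,2]>.15)&(X[:,2]<.32)&(X[:,0]>.35)&(X[:,0]<.9)&(X[:,1]*1>(.0 if s>0 else -.6))&(X[:,1]<(.35 if s>0 else -.0))]
        for a in np.arange(.36,.84,.03):
            q=Q[(Q[:,0]>=a)&(Q[:,0]<a+.03)]
            if len(q)>3: print(nm,round(a,2),len(q),q.mean(0).round(3),q[:,1].min().round(3),q[:,1].max().round(3),q[:,2].max().round(3))
    for c0 in((338,227),(541,226)) if n=="top" else ((500,310),(306,410)):
        u,v=int(c0[0]/1.25),int(c0[1]/1.25)
        w=P[v-40:v+40,u-40:u+40].reshape(-1,3); cc=im[v-40:v+40,u-40:u+40].reshape(-1,3)
        b=(w[:,2]>.008)&(w[:,2]<.04)&(cc.max(1)<90)
        q=w[b][:,:2].astype(np.float32); print("base",b.sum(),cv2.minEnclosingCircle(q),np.median(w[b][:,2]))
E
```

```text
top
orange [501. 240.] 16 [ 0.4785 -0.335   0.276 ]
orange [350. 243.] 11 [0.4969 0.0378 0.1595]
orange [285. 244.] 12 [0.4851 0.2062 0.2784]
orange [476. 248.] 15 [ 0.461  -0.2697  0.2761]
orange [259. 250.] 14 [0.4736 0.272  0.2786]
L 0.45 38 [0.474 0.259 0.269] 0.203 0.279 0.282
L 0.48 168 [0.497 0.144 0.217] 0.001 0.283 0.283
L 0.51 97 [0.524 0.248 0.257] 0.206 0.289 0.273
L 0.54 148 [0.559 0.255 0.245] 0.211 0.293 0.254
L 0.57 139 [0.58  0.249 0.244] 0.216 0.29 0.249
L 0.6 77 [0.615 0.261 0.236] 0.251 0.273 0.243
L 0.63 76 [0.645 0.266 0.233] 0.256 0.277 0.245
L 0.66 71 [0.675 0.27  0.229] 0.26 0.28 0.24
L 0.69 137 [0.708 0.276 0.216] 0.256 0.301 0.234
L 0.72 65 [0.727 0.277 0.216] 0.257 0.301 0.231
R 0.45 82 [ 0.469 -0.286  0.265] -0.345 -0.26 0.283
R 0.48 204 [ 0.499 -0.193  0.222] -0.342 -0.001 0.284
R 0.51 174 [ 0.521 -0.219  0.225] -0.334 -0.007 0.272
R 0.54 209 [ 0.557 -0.283  0.244] -0.326 -0.241 0.253
R 0.57 109 [ 0.583 -0.275  0.24 ] -0.317 -0.258 0.249
R 0.6 87 [ 0.615 -0.262  0.233] -0.275 -0.251 0.24
R 0.63 91 [ 0.645 -0.252  0.23 ] -0.266 -0.242 0.244
R 0.66 102 [ 0
[... 1074 characters left out ...]
0.276  0.266] -0.343 -0.263 0.282
R 0.48 153 [ 0.496 -0.263  0.246] -0.342 -0.0 0.28
R 0.51 244 [ 0.521 -0.17   0.206] -0.335 -0.001 0.27
R 0.54 193 [ 0.559 -0.281  0.243] -0.326 -0.241 0.25
R 0.57 155 [ 0.581 -0.287  0.24 ] -0.318 -0.263 0.247
R 0.6 101 [ 0.615 -0.268  0.234] -0.279 -0.255 0.239
R 0.63 104 [ 0.647 -0.261  0.231] -0.27 -0.247 0.241
R 0.66 111 [ 0.675 -0.252  0.225] -0.261 -0.238 0.236
R 0.69 297 [ 0.709 -0.24   0.209] -0.262 -0.216 0.23
R 0.72 177 [ 0.724 -0.241  0.194] -0.259 -0.22 0.227
base 836 ((0.722825825214386, 0.2766379415988922), 0.06206176057457924) 0.017924961802610787
base 1387 ((0.6931318044662476, -0.19954508543014526), 0.10308115929365158) 0.017431051364684893
```

```bash
cat > goto.py <<'E'
# prints tool-unit shifts to a world target, and yaw turn units to a wanted tool-y heading (deg)
import sys; from h import *
s=sensors.state(); q=s["tcp_rot"]; M=R.from_quat([q[1],q[2],q[3],q[0]]).as_matrix(); p=np.array(s["tcp_pos"])
yaw=np.degrees(np.arctan2(M[1,1],M[0,1]))
print("t",round(s["time"],2),"p",p.round(4),"yaw",round(yaw,1),"z",M[:,2].round(3),"F",np.round(s["wrist_force"],2),"T",np.round(s["torque"],2),"w",round(s["gripper_width"],4),round(s["finger_force"],1))
if len(sys.argv)>3:
    t=np.array([float(a) for a in sys.argv[1:4]]); print("units xyz",((t-p)@M/.02).round(2))
if len(sys.argv)>4: print("wz units",round((yaw-float(sys.argv[4]))/6,2))
E
python3 -m jog '[{"z":-1,"wz":-1},{"z":-1,"wz":-1},{"z":-1,"wz":-1},{"z":-1,"wz":-1},{"z":-1,"wz":-1}]'
python3 -m jog '[{"wz":-0.5,"hand":0.45},{"x":-1,"y":-1},{"x":-1,"y":-1},{"x":-1,"y":-1},{"x":-1,"y":-1}]'
python3 -m jog '[{"x":-1,"y":-1},{"x":-1,"y":-1},{"x":-1,"y":-1},{"x":-1,"y":-1},{"x":-1,"y":-1}]'
python3 -m jog '[{"x":-1,"y":-1},{"x":-1,"y":-1},{"x":-1,"y":-1},{"x":-1,"y":-1},{"x":-1,"y":-1}]'
python3 goto.py .606 .2575 .223 98.3
```

```text
t 0.1 p [0.2398 0.522  0.2247] yaw 65.3 z [-0.001 -0.001 -1.   ] F [-0.74  0.91 -0.43] T [ 0.04 -0.02  0.  ] w 0.092 0.0
units xyz [-22.16  -4.37   0.09]
wz units -5.5validation failed for argument at $[0]...
validation failed for argument at $[0]...
validation failed for argument at $[0]...
validation failed for argument at $[0]...
```

```bash
python3 -m jog '[{"x":0,"y":0,"z":-1,"wx":0,"wy":0,"wz":-1,"hand":1},{"x":0,"y":0,"z":-1,"wx":0,"wy":0,"wz":-1,"hand":1},{"x":0,"y":0,"z":-1,"wx":0,"wy":0,"wz":-1,"hand":1},{"x":0,"y":0,"z":-1,"wx":0,"wy":0,"wz":-1,"hand":1},{"x":0,"y":0,"z":-1,"wx":0,"wy":0,"wz":-1,"hand":1}]'
```

```text
time: 0.6
tcp_pos: [0.2399, 0.5222, 0.3258]
tcp_rot: [-0.0, -0.049, 0.999, -0.0]
wrist_force: [0.3, 0.6, 0.3]
gripper_width: 0.092
finger_force: 0.0
```

```bash
python3 goto.py .606 .2575 .223 98.3
```

```text
t 0.6 p [0.2399 0.5222 0.3258] yaw 95.6 z [-0.001 -0.001 -1.   ] F [0.28 0.61 0.34] T [ 0.05 -0.03 -0.05] w 0.092 0.0
units xyz [-16.94 -14.94   5.14]
wz units -0.46
```

```bash
python3 -m jog '[{"x":0,"y":0,"z":0,"wx":0,"wy":0,"wz":-0.5,"hand":0.45},{"x":-1,"y":-1,"z":0,"wx":0,"wy":0,"wz":0,"hand":0.45},{"x":-1,"y":-1,"z":0,"wx":0,"wy":0,"wz":0,"hand":0.45},{"x":-1,"y":-1,"z":0,"wx":0,"wy":0,"wz":0,"hand":0.45},{"x":-1,"y":-1,"z":0,"wx":0,"wy":0,"wz":0,"hand":0.45}]' >/dev/null
python3 -m jog '[{"x":-1,"y":-1,"z":0,"wx":0,"wy":0,"wz":0,"hand":0.45},{"x":-1,"y":-1,"z":0,"wx":0,"wy":0,"wz":0,"hand":0.45},{"x":-1,"y":-1,"z":0,"wx":0,"wy":0,"wz":0,"hand":0.45},{"x":-1,"y":-1,"z":0,"wx":0,"wy":0,"wz":0,"hand":0.45},{"x":-1,"y":-1,"z":0,"wx":0,"wy":0,"wz":0,"hand":0.45}]' >/dev/null
python3 -m jog '[{"x":-1,"y":-1,"z":0,"wx":0,"wy":0,"wz":0,"hand":0.45},{"x":-1,"y":-1,"z":0,"wx":0,"wy":0,"wz":0,"hand":0.45},{"x":-1,"y":-1,"z":0,"wx":0,"wy":0,"wz":0,"hand":0.45},{"x":-1,"y":-1,"z":0,"wx":0,"wy":0,"wz":0,"hand":0.45},{"x":-1,"y":-1,"z":0,"wx":0,"wy":0,"wz":0,"hand":0.45}]'>/dev/null
python3 -m jog '[{"x":-1,"y":-0.9,"z":0,"wx":0,"wy":0,"wz":0,"hand":0.45},{"x":-0.9,"y":-0.5,"z":0,"wx":0,"wy":0,"wz":0,"hand":0.45},{"x":0,"y":0,"z":0,"wx":0,"wy":0,"wz":0,"hand":0.45},{"x":0,"y":0,"z":0,"wx":0,"wy":0,"wz":0,"hand":0.45}]'
python3 goto.py .606 .2575 .223 98.3
python3 - <<'E'
from h import *
im,P=cap("wrist"); save("w1.png",im); np.savez("/tmp/w1",im=im,P=P)
X=P.reshape(-1,3)
for a in np.arange(.52,.74,.02):
    q=X[(X[:,0]>=a)&(X[:,0]<a+.02)&(X[:,2]>.2)&(X[:,2]<.29)&(X[:,1]>.15)&(X[:,1]<.36)]
    if len(q)>3: print(a.round(2),len(q),np.median(q,0).round(4),np.percentile(q[:,1],[2,98]).round(4))
E
```

```text
time: 2.5
tcp_pos: [0.5989, 0.2638, 0.3249]
tcp_rot: [-0.001, -0.072, 0.997, 0.0]
wrist_force: [0.1, -0.0, -0.1]
gripper_width: 0.0413
finger_force: 0.0
t 2.5 p [0.5989 0.2638 0.3249] yaw 98.3 z [-0.002  0.    -1.   ] F [ 0.06 -0.03 -0.15] T [ 0.04  0.03 -0.03] w 0.0413 0.0
units xyz [-0.32 -0.36  5.09]
wz units 0.0
0.52 731 [0.5292 0.2194 0.2523] [0.2097 0.2881]
0.54 607 [0.5497 0.2235 0.248 ] [0.2127 0.2914]
0.56 1527 [0.5703 0.2542 0.2446] [0.2173 0.292 ]
0.58 485 [0.5878 0.2569 0.2431] [0.2204 0.2678]
0.6 370 [0.6098 0.2619 0.2387] [0.2525 0.271 ]
0.62 333 [0.6298 0.265  0.2346] [0.2559 0.2741]
0.64 344 [0.6482 0.2682 0.2351] [0.2595 0.2772]
0.66 255 [0.6691 0.2716 0.2339] [0.2623 0.2805]
0.68 245 [0.6893 0.2745 0.2299] [0.2655 0.2834]
0.7 539 [0.7107 0.2803 0.2176] [0.2589 0.3001]
0.72 126 [0.7228 0.2757 0.2162] [0.2583 0.3007]
```

View pics/w1.png

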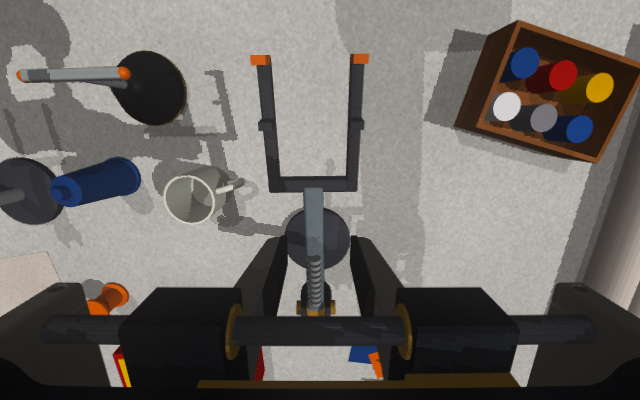

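The wrist view shows the left boom at (315,230) centred between the fingers, with the cross-bar at (313,184) and the prong tips at (260,60) and (361,58). I'll descend to straddle it.

```bash
python3 -m jog '[{"x":-0.3,"y":-0.2,"z":0,"wx":0,"wy":0,"wz":0,"hand":0.45},{"x":0,"y":0,"z":1,"wx":0,"wy":0,"wz":0,"hand":0.45},{"x":0,"y":0,"z":1,"wx":0,"wy":0,"wz":0,"hand":0.45},{"x":0,"y":0,"z":1,"wx":0,"wy":0,"wz":0,"hand":0.45},{"x":0,"y":0,"z":1,"wx":0,"wy":0,"wz":0,"hand":0.45}]' >/dev/null
python3 -m jog '[{"x":0,"y":0,"z":1,"wx":0,"wy":0,"wz":0,"hand":0.45},{"x":0,"y":0,"z":0,"wx":0,"wy":0,"wz":0,"hand":0.4},{"x":0,"y":0,"z":0,"wx":0,"wy":0,"wz":0,"hand":0.4}]'
python3 goto.py .606 .2595 .223 99
for i in 1 2; do python3 -m jog '[{"x":0,"y":0.25,"z":0,"wx":0,"wy":0,"wz":0,"hand":0.4},{"x":0,"y":0.2,"z":0,"wx":0,"wy":0,"wz":0,"hand":0.4},{"x":0,"y":0,"z":0,"wx":0,"wy":0,"wz":0,"hand":0.4}]'; done
```

```text
time: 3.35
tcp_pos: [0.6056, 0.2609, 0.2261]
tcp_rot: [-0.0, -0.073, 0.997, -0.0]
wrist_force: [0.2, -1.5, 0.3]
gripper_width: 0.0369
finger_force: 0.0
t 3.35 p [0.6056 0.2609 0.2261] yaw 98.4 z [-0. -0. -1.] F [ 0.23 -1.51  0.29] T [ 0.06 -0.04  0.02] w 0.0369 0.0
units xyz [-0.01 -0.07  0.15]
wz units -0.11
time: 3.65
tcp_pos: [0.6052, 0.2698, 0.2271]
tcp_rot: [0.001, -0.073, 0.997, -0.0]
wrist_force: [1.0, -1.0, 1.2]
gripper_width: 0.0371
finger_force: 0.7
time: 3.95
tcp_pos: [0.6044, 0.2731, 0.2262]
tcp_rot: [0.0, -0.071, 0.997, -0.005]
wrist_force: [-0.1, -18.1, 3.2]
gripper_width: 0.0368
finger_force: 8.7
```

The left arm gave only about 3 mm before an 18 N reaction built up, so it's sound and the right arm should be the worn one. I'll back off and go rock that one.

```bash
python3 -m jog '[{"x":0,"y":-0.5,"z":0,"wx":0,"wy":0,"wz":0,"hand":0.45},{"x":0,"y":-0.4,"z":0,"wx":0,"wy":0,"wz":0,"hand":0.45},{"x":0,"y":0,"z":-1,"wx":0,"wy":0,"wz":0,"hand":0.45},{"x":0,"y":0,"z":-1,"wx":0,"wy":0,"wz":0,"hand":0.45},{"x":0,"y":0,"z":-1,"wx":0,"wy":0,"wz":0,"hand":0.45}]' >/dev/null
python3 -m jog '[{"x":0,"y":0,"z":-1,"wx":0,"wy":0,"wz":0,"hand":0.45},{"x":0,"y":0,"z":-1,"wx":0,"wy":0,"wz":-0.3,"hand":0.45},{"x":0,"y":0,"z":0,"wx":0,"wy":0,"wz":-1,"hand":0.45},{"x":0.3,"y":-1,"z":0,"wx":0,"wy":0,"wz":0,"hand":0.45},{"x":0.3,"y":-1,"z":0,"wx":0,"wy":0,"wz":0,"hand":0.45}]'
for i in 1 2 3 4; do python3 -m jog '[{"x":0.3,"y":-1,"z":0,"wx":0,"wy":0,"wz":0,"hand":0.45},{"x":0.3,"y":-1,"z":0,"wx":0,"wy":0,"wz":0,"hand":0.45},{"x":0.3,"y":-1,"z":0,"wx":0,"wy":0,"wz":0,"hand":0.45},{"x":0.3,"y":-1,"z":0,"wx":0,"wy":0,"wz":0,"hand":0.45},{"x":0.3,"y":-1,"z":0,"wx":0,"wy":0,"wz":0,"hand":0.45}]' >/dev/null; done
python3 -m jog '[{"x":0.3,"y":-1,"z":0,"wx":0,"wy":0,"wz":0,"hand":0.45},{"x":0.3,"y":-1,"z":0,"wx":0,"wy":0,"wz":0,"hand":0.45},{"x":0.3,"y":-1,"z":0,"wx":0,"wy":0,"wz":0,"hand":0.45},{"x":0,"y":0,"z":0,"wx":0,"wy":0,"wz":0,"hand":0.45},{"x":0,"y":0,"z":0,"wx":0,"wy":0,"wz":0,"hand":0.45}]' 
python3 goto.py .601 -.268 .223 106
python3 - <<'E'
from h import *
im,P=cap("wrist"); np.savez("/tmp/w2",im=im,P=P)
X=P.reshape(-1,3)
for a in np.arange(.52,.74,.02):
    q=X[(X[:,0]>=a)&(X[:,0]<a+.02)&(X[:,2]>.2)&(X[:,2]<.29)&(X[:,1]<-.17)&(X[:,1]>-.36)]
    if len(q)>3: print(a.round(2),len(q),np.median(q,0).round(4),np.percentile(q[:,1],[2,98]).round(4))
E
```

```text
time: 4.95
tcp_pos: [0.6052, 0.2193, 0.3257]
tcp_rot: [0.0, -0.141, 0.99, 0.0]
wrist_force: [0.1, -0.1, 0.2]
gripper_width: 0.0416
finger_force: 0.0
time: 7.45
tcp_pos: [0.6005, -0.2617, 0.3254]
tcp_rot: [-0.0, -0.14, 0.99, 0.0]
wrist_force: [-0.0, 0.3, -0.3]
gripper_width: 0.0414
finger_force: 0.0
t 7.45 p [ 0.6005 -0.2617  0.3254] yaw 106.1 z [-0.     0.001 -1.   ] F [-0.02  0.27 -0.32] T [ 0.07  0.05 -0.  ] w 0.0414 0.0
units xyz [ 0.06 -0.31  5.12]
wz units 0.01
0.52 747 [ 0.5291 -0.3188  0.2502] [-0.3296 -0.2476]
0.54 1092 [ 0.5532 -0.2691  0.245 ] [-0.3229 -0.2436]
0.56 1124 [ 0.5673 -0.2892  0.2445] [-0.317  -0.2631]
0.58 409 [ 0.5896 -0.2715  0.2406] [-0.2812 -0.262 ]
0.6 374 [ 0.6096 -0.2662  0.2364] [-0.2761 -0.2564]
0.62 372 [ 0.6307 -0.2604  0.2335] [-0.2708 -0.2507]
0.64 307 [ 0.6493 -0.2544  0.2351] [-0.2647 -0.2449]
0.66 261 [ 0.6695 -0.2497  0.2312] [-0.2597 -0.2398]
0.68 464 [ 0.6923 -0.2401  0.2199] [-0.2578 -0.2202]
0.7 443 [ 0.7068 -0.245   0.2171] [-0.261  -0.2193]
0.72 14 [ 0.7217 -0.2477  0.2259] [-0.251  -0.2452]
```

```bash
python3 -m jog '[{"x":0.1,"y":-0.35,"z":0,"wx":0,"wy":0,"wz":0,"hand":0.4},{"x":0,"y":0,"z":1,"wx":0,"wy":0,"wz":0,"hand":0.4},{"x":0,"y":0,"z":1,"wx":0,"wy":0,"wz":0,"hand":0.4},{"x":0,"y":0,"z":1,"wx":0,"wy":0,"wz":0,"hand":0.4},{"x":0,"y":0,"z":1,"wx":0,"wy":0,"wz":0,"hand":0.4}]' >/dev/null
python3 -m jog '[{"x":0,"y":0,"z":1,"wx":0,"wy":0,"wz":0,"hand":0.4},{"x":0,"y":0,"z":0,"wx":0,"wy":0,"wz":0,"hand":0.4},{"x":0,"y":0,"z":0,"wx":0,"wy":0,"wz":0,"hand":0.4}]'
for i in 1 2; do python3 -m jog '[{"x":0,"y":0.25,"z":0,"wx":0,"wy":0,"wz":0,"hand":0.4},{"x":0,"y":0.2,"z":0,"wx":0,"wy":0,"wz":0,"hand":0.4},{"x":0,"y":0,"z":0,"wx":0,"wy":0,"wz":0,"hand":0.4}]'; done
```

```text
time: 8.3
tcp_pos: [0.6007, -0.2684, 0.226]
tcp_rot: [-0.0, -0.14, 0.99, 0.0]
wrist_force: [0.3, 0.3, 0.6]
gripper_width: 0.0368
finger_force: 0.0
time: 8.6
tcp_pos: [0.5985, -0.2597, 0.2269]
tcp_rot: [0.001, -0.141, 0.99, -0.001]
wrist_force: [-0.7, -0.4, -0.4]
gripper_width: 0.0371
finger_force: 0.0
time: 8.9
tcp_pos: [0.5955, -0.2507, 0.2257]
tcp_rot: [0.0, -0.14, 0.99, 0.0]
wrist_force: [0.6, 0.9, 1.1]
gripper_width: 0.037
finger_force: 0.0
```

Free play with almost no force, so the right arm is the worn one. I'll continue to its left stop.

```bash
python3 -m jog '[{"x":0,"y":0.2,"z":0,"wx":0,"wy":0,"wz":0.4,"hand":0.4},{"x":0,"y":0.2,"z":0,"wx":0,"wy":0,"wz":0.4,"hand":0.4},{"x":0,"y":0,"z":0,"wx":0,"wy":0,"wz":0,"hand":0.4}]'
python3 -m jog '[{"x":0,"y":0.15,"z":0,"wx":0,"wy":0,"wz":0.2,"hand":0.4},{"x":0,"y":0,"z":0,"wx":0,"wy":0,"wz":0,"hand":0.4}]'
python3 goto.py
```

```text
time: 9.2
tcp_pos: [0.5936, -0.2438, 0.2257]
tcp_rot: [0.0, -0.099, 0.995, -0.001]
wrist_force: [0.9, -1.8, -1.1]
gripper_width: 0.0367
finger_force: 0.7
time: 9.4
tcp_pos: [0.5938, -0.2428, 0.2258]
tcp_rot: [0.001, -0.088, 0.996, -0.002]
wrist_force: [5.1, -7.1, -3.5]
gripper_width: 0.0365
finger_force: 3.9
t 9.4 p [ 0.5938 -0.2428  0.2258] yaw 100.1 z [ 0.003 -0.004 -1.   ] F [ 5.08 -7.1  -3.47] T [-1.2  -0.76 -0.04] w 0.0365 3.9
```

```bash
python3 -m jog '[{"x":0,"y":0.2,"z":0,"wx":0,"wy":0,"wz":0,"hand":0.4},{"x":0,"y":0,"z":0,"wx":0,"wy":0,"wz":0,"hand":0.4}]'
python3 goto.py
python3 - <<'E'
from h import *
im,P=cap("wrist"); X=P.reshape(-1,3)
for a in (.6,.62,.64,.66):
    q=X[(X[:,0]>=a)&(X[:,0]<a+.02)&(X[:,2]>.225)&(X[:,2]<.245)&(X[:,1]<-.17)&(X[:,1]>-.36)]
    if len(q)>3: print(a,len(q),np.median(q,0).round(4))
im,P=cap("top"); hsv=cv2.cvtColor(im,cv2.COLOR_RGB2HSV)
m=(hsv[...,0]<14)&(hsv[...,1]>140)&(hsv[...,2]>70)&(P[...,2]>.1)&(P[...,2]<.3)
k,l,st,c=cv2.connectedComponentsWithStats(m.astype(np.uint8))
for i in range(1,k):
    if st[i,4]>5: print("orange",c[i].round(),st[i,4],np.nanmedian(P[l==i],0).round(4))
E
```

```text
time: 9.6
tcp_pos: [0.5937, -0.2417, 0.2259]
tcp_rot: [0.002, -0.087, 0.996, -0.005]
wrist_force: [7.7, -15.3, -6.6]
gripper_width: 0.0369
finger_force: 8.3
t 9.6 p [ 0.5937 -0.2417  0.2259] yaw 100.0 z [ 0.005 -0.01  -1.   ] F [  7.74 -15.33  -6.64] T [-2.67 -1.34 -0.03] w 0.0369 8.3
0.6 710 [ 0.6095 -0.2494  0.2362]
0.62 492 [ 0.6276 -0.2484  0.2331]
0.64 84 [ 0.6585 -0.2441  0.2352]
0.66 313 [ 0.671  -0.2432  0.2325]
orange [350. 243.] 11 [0.4969 0.0378 0.1604]
orange [285. 244.] 12 [0.4851 0.2065 0.278 ]
orange [259. 249.] 15 [0.4743 0.2723 0.2777]
```

```bash
python3 -m jog '[{"x":0,"y":-0.3,"z":0,"wx":0,"wy":0,"wz":-0.25,"hand":0.4},{"x":0,"y":-0.3,"z":0,"wx":0,"wy":0,"wz":-0.25,"hand":0.4},{"x":0,"y":-0.3,"z":0,"wx":0,"wy":0,"wz":-0.25,"hand":0.4},{"x":0,"y":-0.3,"z":0,"wx":0,"wy":0,"wz":-0.25,"hand":0.4},{"x":0,"y":-0.3,"z":0,"wx":0,"wy":0,"wz":-0.25,"hand":0.4}]'
python3 -m jog '[{"x":0,"y":-0.3,"z":0,"wx":0,"wy":0,"wz":-0.25,"hand":0.4},{"x":0,"y":-0.3,"z":0,"wx":0,"wy":0,"wz":-0.25,"hand":0.4},{"x":0,"y":-0.3,"z":0,"wx":0,"wy":0,"wz":-0.25,"hand":0.4},{"x":0,"y":-0.3,"z":0,"wx":0,"wy":0,"wz":-0.25,"hand":0.4}]'
python3 goto.py .6116 -.2945 .226 115
```

```text
time: 10.2
tcp_pos: [0.5989, -0.2659, 0.2254]
tcp_rot: [-0.0, -0.154, 0.988, 0.001]
wrist_force: [-0.4, -0.5, 0.0]
gripper_width: 0.0369
finger_force: 0.0
time: 10.6
tcp_pos: [0.6068, -0.2882, 0.2252]
tcp_rot: [-0.001, -0.205, 0.979, 0.001]
wrist_force: [-0.6, 0.4, -0.2]
gripper_width: 0.0369
finger_force: 0.4
t 10.6 p [ 0.6068 -0.2882  0.2252] yaw 113.7 z [-0.001  0.002 -1.   ] F [-0.61  0.43 -0.17] T [0.17 0.13 0.02] w 0.0369 0.4
units xyz [-0.09 -0.38 -0.04]
wz units -0.22
```

```bash
python3 -m jog '[{"x":0,"y":-0.25,"z":0,"wx":0,"wy":0,"wz":-0.2,"hand":0.4},{"x":0,"y":-0.25,"z":0,"wx":0,"wy":0,"wz":0,"hand":0.4},{"x":0,"y":0,"z":0,"wx":0,"wy":0,"wz":0,"hand":0.4}]'
python3 -m jog '[{"x":0,"y":-0.15,"z":0,"wx":0,"wy":0,"wz":0,"hand":0.4},{"x":0,"y":0,"z":0,"wx":0,"wy":0,"wz":0,"hand":0.4}]'
python3 goto.py
```

```text
time: 10.9
tcp_pos: [0.6101, -0.2959, 0.2248]
tcp_rot: [-0.002, -0.215, 0.977, 0.003]
wrist_force: [-4.6, 5.4, 2.4]
gripper_width: 0.0371
finger_force: 3.5
time: 11.1
tcp_pos: [0.6103, -0.2966, 0.2243]
tcp_rot: [-0.003, -0.215, 0.977, 0.005]
wrist_force: [-9.8, 10.7, 3.6]
gripper_width: 0.0372
finger_force: 6.8
t 11.1 p [ 0.6103 -0.2966  0.2243] yaw 114.9 z [-0.008  0.009 -1.   ] F [-9.77 10.72  3.56] T [1.92 1.51 0.09] w 0.0372 6.8
```

Both stops of the worn arm have been reached, left then right. I'll ease it back to mid, rise, turn and go over the lamp.

```bash
python3 -m jog '[{"x":0,"y":0.3,"z":0,"wx":0,"wy":0,"wz":0,"hand":0.4},{"x":0,"y":0.3,"z":0,"wx":0,"wy":0,"wz":0.3,"hand":0.4},{"x":0,"y":0.3,"z":0,"wx":0,"wy":0,"wz":0.5,"hand":0.4},{"x":0,"y":0.3,"z":0,"wx":0,"wy":0,"wz":0.5,"hand":0.5},{"x":0,"y":0.2,"z":0,"wx":0,"wy":0,"wz":0.2,"hand":0.5}]' 
python3 -m jog '[{"x":0,"y":0,"z":0,"wx":0,"wy":0,"wz":0,"hand":0.5},{"x":0,"y":0,"z":-1,"wx":0,"wy":0,"wz":0,"hand":0.5},{"x":0,"y":0,"z":-1,"wx":0,"wy":0,"wz":0,"hand":0.5},{"x":0,"y":0,"z":-1,"wx":0,"wy":0,"wz":0,"hand":0.5},{"x":0,"y":0,"z":-1,"wx":0,"wy":0,"wz":0,"hand":0.5}]' 
python3 -m jog '[{"x":0,"y":0,"z":-1,"wx":0,"wy":0,"wz":1,"hand":0.6},{"x":0,"y":0,"z":0,"wx":0,"wy":0,"wz":1,"hand":0.6},{"x":0,"y":0,"z":0,"wx":0,"wy":0,"wz":1,"hand":0.6},{"x":0,"y":0,"z":0,"wx":0,"wy":0,"wz":1,"hand":0.6},{"x":0,"y":0,"z":0,"wx":0,"wy":0,"wz":1,"hand":0.6}]' >/dev/null
for i in 1 2; do python3 -m jog '[{"x":0,"y":0,"z":0,"wx":0,"wy":0,"wz":1,"hand":0.6},{"x":0,"y":0,"z":0,"wx":0,"wy":0,"wz":1,"hand":0.6},{"x":0,"y":0,"z":0,"wx":0,"wy":0,"wz":1,"hand":0.6},{"x":0,"y":0,"z":0,"wx":0,"wy":0,"wz":1,"hand":0.6},{"x":0,"y":0,"z":0,"wx":0,"wy":0,"wz":1,"hand":0.6}]' >/dev/null; done
python3 goto.py .509 -.0175 .325 12
```

```text
time: 11.6
tcp_pos: [0.602, -0.2743, 0.2258]
tcp_rot: [0.0, -0.137, 0.991, -0.0]
wrist_force: [0.5, -0.1, 0.0]
gripper_width: 0.046
finger_force: 0.0
time: 12.1
tcp_pos: [0.602, -0.2748, 0.3065]
tcp_rot: [0.0, -0.138, 0.99, -0.0]
wrist_force: [-0.1, 0.4, 0.2]
gripper_width: 0.0461
finger_force: 0.0
t 13.6 p [ 0.602  -0.2749  0.3256] yaw 15.6 z [ 0. -0. -1.] F [0.1  0.47 0.18] T [-0.12  0.04  0.06] w 0.0554 0.0
units xyz [13.65 -1.02  0.03]
wz units 0.6
```

```bash
python3 -m jog '[{"x":0,"y":0,"z":0,"wx":0,"wy":0,"wz":0.6,"hand":0.6},{"x":1,"y":-0.15,"z":0,"wx":0,"wy":0,"wz":0,"hand":0.6},{"x":1,"y":-0.15,"z":0,"wx":0,"wy":0,"wz":0,"hand":0.6},{"x":1,"y":-0.15,"z":0,"wx":0,"wy":0,"wz":0,"hand":0.6},{"x":1,"y":-0.15,"z":0,"wx":0,"wy":0,"wz":0,"hand":0.6}]' >/dev/null
python3 -m jog '[{"x":1,"y":-0.15,"z":0,"wx":0,"wy":0,"wz":0,"hand":0.6},{"x":1,"y":-0.15,"z":0,"wx":0,"wy":0,"wz":0,"hand":0.6},{"x":1,"y":-0.15,"z":0,"wx":0,"wy":0,"wz":0,"hand":0.6},{"x":1,"y":-0.15,"z":0,"wx":0,"wy":0,"wz":0,"hand":0.6},{"x":1,"y":-0.15,"z":0,"wx":0,"wy":0,"wz":0,"hand":0.6}]' >/dev/null
python3 -m jog '[{"x":1,"y":-0.1,"z":0,"wx":0,"wy":0,"wz":0,"hand":0.6},{"x":0.5,"y":-0.1,"z":0.5,"wx":0,"wy":0,"wz":0,"hand":0.6},{"x":0,"y":0,"z":1,"wx":0,"wy":0,"wz":0,"hand":0.6},{"x":0,"y":0,"z":0,"wx":0,"wy":0,"wz":0,"hand":0.6},{"x":0,"y":0,"z":0,"wx":0,"wy":0,"wz":0,"hand":0.6}]' >/dev/null
python3 goto.py .509 -.0175 .147 12
python3 - <<'E'
from h import *
im,P=cap("wrist"); save("w3.png",im); np.savez("/tmp/w3",im=im,P=P)
hsv=cv2.cvtColor(im,cv2.COLOR_RGB2HSV)
m=(P[...,2]>.145)&(P[...,2]<.18)&(np.hypot(P[...,0]-.509,P[...,1]+.0175)<.08)
q=P[m]; c=q.mean(0); u,s,v=np.linalg.svd(q[:,:2]-c[:2],full_matrices=False)
t=(q[:,:2]-c[:2])@v[0]; w=(q[:,:2]-c[:2])@v[1]
print(m.sum(),c,np.degrees(np.arctan2(v[0,1],v[0,0])),np.percentile(t,[0,100]),np.percentile(w,[2,98]),"mid",c[:2]+v[0]*(t.max()+t.min())/2+v[1]*np.percentile(w,[2,98]).mean(), np.median(q[:,2]))
o=m&(hsv[...,0]<14)&(hsv[...,1]>140)
k,l,st,cc=cv2.connectedComponentsWithStats(o.astype(np.uint8))
for i in range(1,k):
    if st[i,4]>5: print("orange",cc[i].round(),st[i,4],np.nanmedian(P[l==i],0).round(4))
E
```

```text
t 15.1 p [ 0.5271 -0.0755  0.2957] yaw 12.2 z [-0.  0. -1.] F [ 0.94  0.38 -0.15] T [-0.12 -0.01 -0.01] w 0.0551 0.0
units xyz [ 3.03 -0.26  7.44]
wz units 0.04
1429 [ 0.50698694 -0.01385988  0.16234098] -80.93451040725192 [-0.05780733  0.06413516] [-0.00576272  0.0058292 ] mid [ 0.50745264 -0.0169895 ] 0.16249737875658118
orange [314.  82.] 78 [0.4983 0.0392 0.1611]
orange [309. 196.] 52 [ 0.5163 -0.073   0.1614]
```

View pics/w3.png

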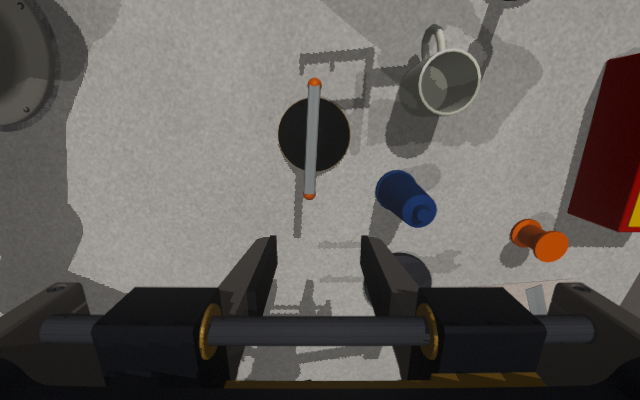

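The bar runs from (314,82) to (309,196), clear of the cone and mug. I'll align, descend and grip at about 25 N.

```bash
python3 -m jog '[{"x":0,"y":0,"z":0,"wx":0,"wy":0,"wz":0.5,"hand":0.6},{"x":0.8,"y":-0.1,"z":0,"wx":0,"wy":0,"wz":0,"hand":0.6},{"x":0.8,"y":-0.15,"z":0,"wx":0,"wy":0,"wz":0,"hand":0.6},{"x":0.8,"y":-0.15,"z":0,"wx":0,"wy":0,"wz":0,"hand":0.6},{"x":0.6,"y":-0.1,"z":0,"wx":0,"wy":0,"wz":0,"hand":0.6}]' >/dev/null
python3 -m jog '[{"x":0,"y":0,"z":1,"wx":0,"wy":0,"wz":0,"hand":0.5},{"x":0,"y":0,"z":1,"wx":0,"wy":0,"wz":0,"hand":0.5},{"x":0,"y":0,"z":1,"wx":0,"wy":0,"wz":0,"hand":0.5},{"x":0,"y":0,"z":0,"wx":0,"wy":0,"wz":0,"hand":0.5}]' >/dev/null
python3 goto.py .5075 -.017 .147 9
python3 - <<'E'
from h import *
im,P=cap("wrist")
m=(P[...,2]>.145)&(P[...,2]<.18)&(np.hypot(P[...,0]-.509,P[...,1]+.0175)<.08)
q=P[m]; c=q.mean(0); u,s,v=np.linalg.svd(q[:,:2]-c[:2],full_matrices=False)
t=(q[:,:2]-c[:2])@v[0]; print(m.sum(),c,np.degrees(np.arctan2(v[0,1],v[0,0])),t.min(),t.max(),c[:2]+v[0]*(t.max()+t.min())/2)
E
```

```text
t 16.05 p [ 0.5057 -0.0168  0.2328] yaw 9.3 z [-0.005  0.002 -1.   ] F [-0.8  -0.79  0.31] T [-0.1  0.1  0. ] w 0.0457 0.0
units xyz [-0.03  0.11  4.29]
wz units 0.05
1816 [ 0.50657585 -0.01130613  0.16228925] -80.90236329216637 -0.05613250389923952 0.06699116630346817 [ 0.50743432 -0.01666716]
```

```bash
python3 -m jog '[{"x":0,"y":0.1,"z":1,"wx":0,"wy":0,"wz":0,"hand":0.5},{"x":0,"y":0,"z":1,"wx":0,"wy":0,"wz":0,"hand":0.5},{"x":0,"y":0,"z":1,"wx":0,"wy":0,"wz":0,"hand":0.5},{"x":0,"y":0,"z":1,"wx":0,"wy":0,"wz":0,"hand":0.5},{"x":0,"y":0,"z":0.3,"wx":0,"wy":0,"wz":0,"hand":0.4}]' >/dev/null
python3 -m jog '[{"x":0,"y":0,"z":0,"wx":0,"wy":0,"wz":0,"hand":0.3},{"x":0,"y":0,"z":0,"wx":0,"wy":0,"wz":0,"hand":0.2},{"x":0,"y":0,"z":0,"wx":0,"wy":0,"wz":0,"hand":0},{"x":0,"y":0,"z":0,"wx":0,"wy":0,"wz":0,"hand":0},{"x":0,"y":0,"z":0,"wx":0,"wy":0,"wz":0,"hand":0}]' 30
python3 -m jog '[{"x":0,"y":0,"z":0,"wx":0,"wy":0,"wz":0,"hand":0},{"x":0,"y":0,"z":0,"wx":0,"wy":0,"wz":0,"hand":0}]'
python3 goto.py .5075 -.017 .147 9
```

```text
time: 17.1
tcp_pos: [0.5097, -0.0182, 0.1508]
tcp_rot: [0.0, 0.648, 0.762, -0.0]
wrist_force: [-4.2, -1.6, 5.6]
gripper_width: 0.0116
finger_force: 30.0
time: 17.3
tcp_pos: [0.5097, -0.0182, 0.1508]
tcp_rot: [0.0, 0.648, 0.762, -0.0]
wrist_force: [-4.6, -1.1, 5.7]
gripper_width: 0.0117
finger_force: 30.0
t 17.3 p [ 0.5097 -0.0182  0.1508] yaw 9.2 z [-0.    -0.001 -1.   ] F [-4.57 -1.15  5.71] T [-0.21  0.92 -0.01] w 0.0117 30.0
units xyz [ 0.08 -0.1   0.19]
wz units 0.04
```

```bash
python3 -m jog '[{"x":0,"y":0,"z":-0.2,"wx":0,"wy":0,"wz":0,"hand":0},{"x":0,"y":0,"z":-0.4,"wx":0,"wy":0,"wz":0,"hand":0},{"x":0,"y":0,"z":-0.7,"wx":0,"wy":0,"wz":0,"hand":0},{"x":0,"y":0,"z":-1,"wx":0,"wy":0,"wz":0,"hand":0},{"x":0,"y":0,"z":-1,"wx":0,"wy":0,"wz":0,"hand":0}]' 45
python3 -m jog '[{"x":0,"y":0,"z":-1,"wx":0,"wy":0,"wz":0,"hand":0},{"x":0,"y":0,"z":-1,"wx":0,"wy":0,"wz":0,"hand":0},{"x":0,"y":0,"z":-1,"wx":0,"wy":0,"wz":0,"hand":0},{"x":0,"y":0,"z":-0.7,"wx":0,"wy":0,"wz":0,"hand":0},{"x":0,"y":0,"z":-0.4,"wx":0,"wy":0,"wz":0,"hand":0}]'
python3 -m jog '[{"x":0.4,"y":-0.1,"z":-0.1,"wx":0,"wy":0,"wz":0,"hand":0},{"x":0.8,"y":-0.15,"z":0,"wx":0,"wy":0,"wz":0,"hand":0},{"x":0.8,"y":-0.15,"z":0,"wx":0,"wy":0,"wz":0,"hand":0},{"x":0.8,"y":-0.15,"z":0,"wx":0,"wy":0,"wz":0,"hand":0},{"x":0.8,"y":-0.15,"z":0,"wx":0,"wy":0,"wz":0,"hand":0}]'>/dev/null
python3 -m jog '[{"x":0.8,"y":-0.2,"z":0,"wx":0,"wy":0,"wz":0,"hand":0},{"x":0.8,"y":-0.2,"z":0,"wx":0,"wy":0,"wz":0,"hand":0},{"x":0.8,"y":-0.2,"z":0,"wx":0,"wy":0,"wz":0,"hand":0},{"x":0.8,"y":-0.2,"z":0,"wx":0,"wy":0,"wz":0,"hand":0},{"x":0.8,"y":-0.2,"z":0,"wx":0,"wy":0,"wz":0,"hand":0}]'>/dev/null
python3 -m jog '[{"x":0.8,"y":-0.2,"z":0,"wx":0,"wy":0,"wz":0,"hand":0},{"x":0.8,"y":-0.2,"z":0,"wx":0,"wy":0,"wz":0,"hand":0},{"x":0.8,"y":-0.2,"z":0,"wx":0,"wy":0,"wz":0,"hand":0},{"x":0.5,"y":-0.2,"z":0,"wx":0,"wy":0,"wz":0,"hand":0},{"x":0.3,"y":0,"z":0,"wx":0,"wy":0,"wz":0,"hand":0}]'>/dev/null
python3 -m jog '[{"x":0,"y":0,"z":0,"wx":0,"wy":0,"wz":0,"hand":0},{"x":0,"y":0,"z":0,"wx":0,"wy":0,"wz":0,"hand":0},{"x":0,"y":0,"z":0,"wx":0,"wy":0,"wz":0,"hand":0}]'
python3 goto.py .421 .2276 .300 9
python3 - <<'E'
from h import *
for n in("wrist","scene","top"):
    im,P=cap(n); save(n+"4.png",im); hsv=cv2.cvtColor(im,cv2.COLOR_RGB2HSV)
    m=(hsv[...,0]<14)&(hsv[...,1]>130)&(hsv[...,2]>60)&(P[...,2]>.2)&(P[...,2]<.34)
    k,l,st,c=cv2.connectedComponentsWithStats(m.astype(np.uint8)); print(n)
    for i in range(1,k):
        if st[i,4]>5: print("orange",c[i].round(),st[i,4],np.nanmedian(P[l==i],0).round(4),np.nanmax(P[l==i][:,2]).round(4))
d=np.load("/tmp/w1.npz"); im,P=d["im"],d["P"]; hsv=cv2.cvtColor(im,cv2.COLOR_RGB2HSV)
m=(hsv[...,0]<14)&(hsv[...,1]>130)&(P[...,2]>.25)&(P[...,2]<.3)
k,l,st,c=cv2.connectedComponentsWithStats(m.astype(np.uint8))
for i in range(1,k):
    if st[i,4]>5: print("w1",c[i].round(),np.nanmedian(P[l==i],0).round(4))
E
```

```text
time: 17.8
tcp_pos: [0.5097, -0.0178, 0.217]
tcp_rot: [0.0, 0.648, 0.762, 0.0]
wrist_force: [-0.5, 0.3, -4.6]
gripper_width: 0.0114
finger_force: 45.0
time: 18.3
tcp_pos: [0.5102, -0.018, 0.2996]
tcp_rot: [0.001, 0.648, 0.762, 0.001]
wrist_force: [0.7, 0.3, -4.0]
gripper_width: 0.0114
finger_force: 45.0
time: 20.1
tcp_pos: [0.426, 0.1869, 0.2996]
tcp_rot: [0.0, 0.648, 0.761, -0.0]
wrist_force: [-0.1, 0.1, -4.6]
gripper_width: 0.0117
finger_force: 45.0
t 20.1 p [0.426  0.1869 0.2996] yaw 9.2 z [-0. -0. -1.] F [-0.06  0.08 -4.62] T [-0.12  0.04 -0.02] w 0.0117 45.0
units xyz [ 2.05  0.08 -0.02]
wz units 0.03
wrist
orange [413. 126.] 398 [0.4718 0.2743 0.2763] 0.2815
orange [319. 165.] 344 [0.417  0.2451 0.3101] 0.3136
orange [403. 225.] 365 [0.4828 0.2087 0.2749] 0.2813
scene
orange [308. 139.] 9 [0.4398 0.1309 0.3084] 0.3131
orange [354. 140.] 12 [0.4776 0.2722 0.2729] 0.2816
orange [338. 149.] 15 [0.4871 0.2061 0.2744] 0.2795
orange [177. 205.] 19 [ 0.4654 -0.2733  0.2726] 0.2797
orange [153. 219.] 23 [ 0.4837 -0.3381  0.2757] 0.2806
top
orange [501. 240.] 19 [ 0.4785 -0.3353  0.2742] 0.281
orange [476. 248.] 16 [ 0.4617 -0.2709  0.2755] 0.2804
w1 [260.  59.] [0.4853 0.209  0.2795]
w1 [359.  58.] [0.4754 0.2737 0.2798]
```

The lamp is held (about 4.6 N) with clearance over the lugs. I'll move in front of the tips, then in along the fork.

```bash
python3 -m jog '[{"x":0.6,"y":0.05,"z":0,"wx":0,"wy":0,"wz":0,"hand":0},{"x":0.8,"y":0,"z":0,"wx":0,"wy":0,"wz":0,"hand":0},{"x":0.65,"y":0,"z":0,"wx":0,"wy":0,"wz":0,"hand":0},{"x":0,"y":0,"z":0,"wx":0,"wy":0,"wz":0,"hand":0}]'
python3 -m jog '[{"x":0,"y":0.4,"z":0,"wx":0,"wy":0,"wz":0,"hand":0},{"x":0,"y":0.6,"z":0,"wx":0,"wy":0,"wz":0,"hand":0},{"x":0,"y":0.6,"z":0,"wx":0,"wy":0,"wz":0,"hand":0},{"x":0,"y":0.6,"z":0,"wx":0,"wy":0,"wz":0,"hand":0},{"x":0,"y":0.6,"z":0,"wx":0,"wy":0,"wz":0,"hand":0}]'
python3 -m jog '[{"x":0,"y":0.6,"z":0,"wx":0,"wy":0,"wz":0,"hand":0},{"x":0,"y":0.4,"z":0,"wx":0,"wy":0,"wz":0,"hand":0},{"x":0,"y":0,"z":0,"wx":0,"wy":0,"wz":0,"hand":0},{"x":0,"y":0,"z":0,"wx":0,"wy":0,"wz":0,"hand":0}]'
python3 goto.py .4995 .2415 .300 9
python3 - <<'E'
from h import *
im,P=cap("wrist"); save("w5.png",im)
im,P=cap("scene"); save("s5.png",im[80:230,230:430],4)
E
```

```text
time: 20.65
tcp_pos: [0.4197, 0.2296, 0.2995]
tcp_rot: [-0.0, 0.647, 0.762, 0.0]
wrist_force: [0.6, -0.9, -4.2]
gripper_width: 0.0116
finger_force: 45.0
time: 21.15
tcp_pos: [0.4767, 0.2364, 0.2995]
tcp_rot: [0.0, 0.648, 0.761, -0.0]
wrist_force: [-0.5, -0.1, -4.3]
gripper_width: 0.0111
finger_force: 45.0
time: 21.55
tcp_pos: [0.4951, 0.2399, 0.2994]
tcp_rot: [-0.0, 0.648, 0.762, -0.0]
wrist_force: [-0.6, 0.6, -3.6]
gripper_width: 0.0111
finger_force: 45.0
t 21.55 p [0.4951 0.2399 0.2994] yaw 9.2 z [-0.001 -0.    -1.   ] F [-0.64  0.59 -3.57] T [-0.05  0.09  0.02] w 0.0111 45.0
units xyz [ 0.04  0.23 -0.03]
wz units 0.03
```

View pics/w5.png

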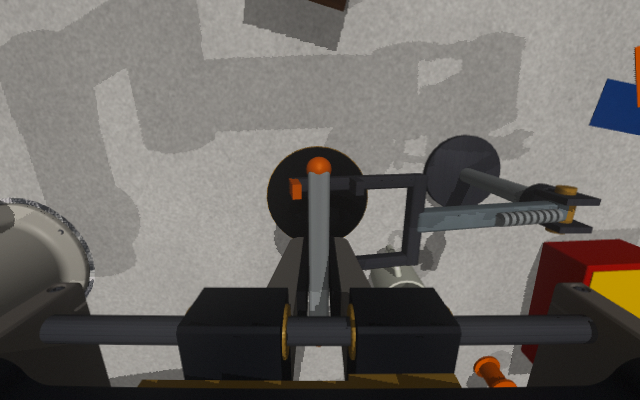

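View pics/s5.png

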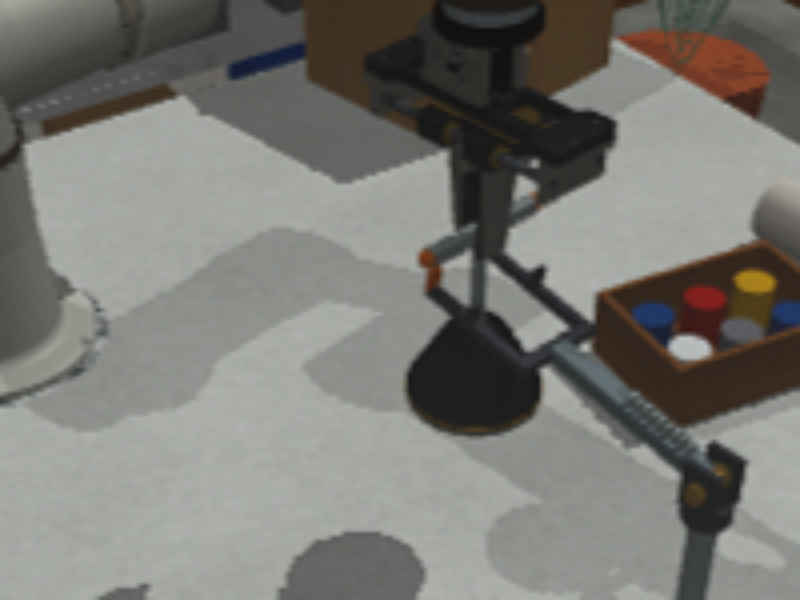

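The wrist view shows the bar end at (318,165), between the tip lug (295,188) and the rear lug (357,185). In the scene view the neck sits between the prongs. I'll nudge 5 mm towards the post and lower gently.

```bash
python3 -m jog '[{"x":0,"y":0.25,"z":0.2,"wx":0,"wy":0,"wz":0,"hand":0},{"x":0,"y":0,"z":0.4,"wx":0,"wy":0,"wz":0,"hand":0},{"x":0,"y":0,"z":0.4,"wx":0,"wy":0,"wz":0,"hand":0},{"x":0,"y":0,"z":0.3,"wx":0,"wy":0,"wz":0,"hand":0},{"x":0,"y":0,"z":0.2,"wx":0,"wy":0,"wz":0,"hand":0}]'
python3 -m jog '[{"x":0,"y":0,"z":0.2,"wx":0,"wy":0,"wz":0,"hand":0},{"x":0,"y":0,"z":0.2,"wx":0,"wy":0,"wz":0,"hand":0},{"x":0,"y":0,"z":0.2,"wx":0,"wy":0,"wz":0,"hand":0},{"x":0,"y":0,"z":0,"wx":0,"wy":0,"wz":0,"hand":0}]'
python3 goto.py
python3 - <<'E'
from h import *
im,P=cap("wrist"); save("w6.png",im[100:330,200:460],2.5)
E
```

```text
time: 22.15
tcp_pos: [0.4995, 0.2408, 0.2683]
tcp_rot: [-0.001, 0.648, 0.762, -0.001]
wrist_force: [-0.6, 1.2, -3.3]
gripper_width: 0.0114
finger_force: 45.0
time: 22.55
tcp_pos: [0.5001, 0.2409, 0.2573]
tcp_rot: [-0.0, 0.648, 0.762, -0.0]
wrist_force: [-0.2, 0.4, -3.7]
gripper_width: 0.0117
finger_force: 45.0
t 22.55 p [0.5001 0.2409 0.2573] yaw 9.2 z [-0. -0. -1.] F [-0.24  0.4  -3.73] T [-0.06 -0.05 -0.04] w 0.0117 45.0
```

View pics/w6.png

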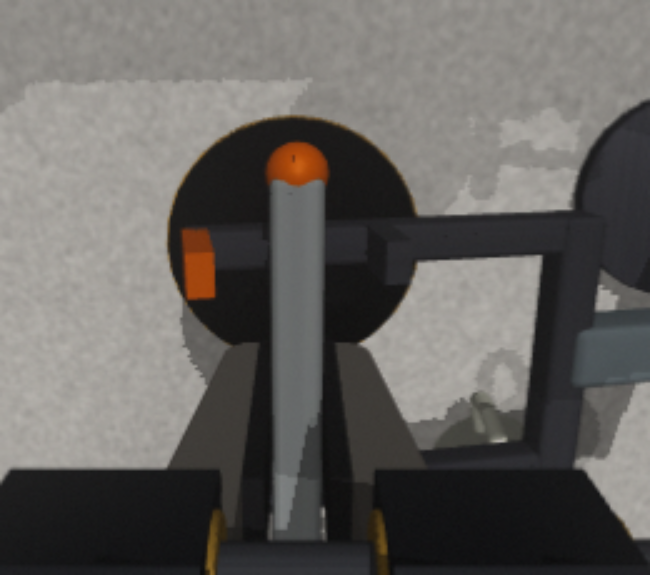

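In the crop the bar at x≈298 is centred between the tip lug (198) and the rear lug (390). I'll lower further while watching the force.

```bash
for i in 1 2 3; do python3 -m jog '[{"x":0,"y":-0.02,"z":0.2,"wx":0,"wy":0,"wz":0,"hand":0},{"x":0,"y":-0.02,"z":0.2,"wx":0,"wy":0,"wz":0,"hand":0},{"x":0,"y":-0.02,"z":0.1,"wx":0,"wy":0,"wz":0,"hand":0},{"x":0,"y":0,"z":0,"wx":0,"wy":0,"wz":0,"hand":0},{"x":0,"y":0,"z":0,"wx":0,"wy":0,"wz":0,"hand":0}]'; done
```

```text
time: 23.1
tcp_pos: [0.499, 0.2408, 0.2476]
tcp_rot: [0.0, 0.648, 0.762, 0.0]
wrist_force: [-0.2, 0.2, -1.7]
gripper_width: 0.0114
finger_force: 45.0
time: 23.6
tcp_pos: [0.4978, 0.2406, 0.2376]
tcp_rot: [0.0, 0.648, 0.762, 0.0]
wrist_force: [0.4, -0.5, -1.5]
gripper_width: 0.0116
finger_force: 45.0
time: 24.1
tcp_pos: [0.4968, 0.2404, 0.2277]
tcp_rot: [0.0, 0.648, 0.762, 0.0]
wrist_force: [0.4, 0.3, -1.6]
gripper_width: 0.0115
finger_force: 45.0
```

```bash
for i in 1 2; do python3 -m jog '[{"x":0,"y":-0.02,"z":0.2,"wx":0,"wy":0,"wz":0,"hand":0},{"x":0,"y":-0.02,"z":0.2,"wx":0,"wy":0,"wz":0,"hand":0},{"x":0,"y":-0.02,"z":0.1,"wx":0,"wy":0,"wz":0,"hand":0},{"x":0,"y":0,"z":0,"wx":0,"wy":0,"wz":0,"hand":0},{"x":0,"y":0,"z":0,"wx":0,"wy":0,"wz":0,"hand":0}]'; done; for i in 1 2 3 4; do python3 -m jog '[{"x":0,"y":0,"z":0,"wx":0,"wy":0,"wz":0,"hand":0}]' | grep force; done
```

```text
time: 24.6
tcp_pos: [0.4953, 0.2401, 0.2176]
tcp_rot: [-0.0, 0.648, 0.762, -0.0]
wrist_force: [1.1, 0.4, 0.1]
gripper_width: 0.0115
finger_force: 45.0
time: 25.1
tcp_pos: [0.4942, 0.24, 0.2076]
tcp_rot: [0.0, 0.648, 0.762, 0.0]
wrist_force: [2.3, 0.2, -0.6]
gripper_width: 0.0116
finger_force: 45.0
wrist_force: [2.0, -0.7, -0.1]
finger_force: 45.0
wrist_force: [1.8, 0.4, -0.8]
finger_force: 45.0
wrist_force: [1.8, 0.6, 0.7]
finger_force: 45.0
wrist_force: [2.6, -0.3, 0.3]
finger_force: 45.0
```

Wrist Fz is about 0, so the arm carries the weight. I'll wait for it to settle, relax the grip, then open.

```bash

python3 -m jog '[{"x":0,"y":0,"z":0,"wx":0,"wy":0,"wz":0,"hand":0},{"x":0,"y":0,"z":0,"wx":0,"wy":0,"wz":0,"hand":0},{"x":0,"y":0,"z":0,"wx":0,"wy":0,"wz":0,"hand":0},{"x":0,"y":0,"z":0,"wx":0,"wy":0,"wz":0,"hand":0},{"x":0,"y":0,"z":0,"wx":0,"wy":0,"wz":0,"hand":0}]' 20
python3 -m jog '[{"x":0,"y":0,"z":0,"wx":0,"wy":0,"wz":0,"hand":0},{"x":0,"y":0,"z":0,"wx":0,"wy":0,"wz":0,"hand":0},{"x":0,"y":0,"z":0,"wx":0,"wy":0,"wz":0,"hand":0},{"x":0,"y":0,"z":0,"wx":0,"wy":0,"wz":0,"hand":0},{"x":0,"y":0,"z":0,"wx":0,"wy":0,"wz":0,"hand":0}]' 5
python3 -m jog '[{"x":0,"y":0,"z":0,"wx":0,"wy":0,"wz":0,"hand":0},{"x":0,"y":0,"z":0,"wx":0,"wy":0,"wz":0,"hand":0},{"x":0,"y":0,"z":0,"wx":0,"wy":0,"wz":0,"hand":0},{"x":0,"y":0,"z":0,"wx":0,"wy":0,"wz":0,"hand":0},{"x":0,"y":0,"z":0,"wx":0,"wy":0,"wz":0,"hand":0}]' 3
```

```text
time: 26.0
tcp_pos: [0.4942, 0.24, 0.2076]
tcp_rot: [-0.0, 0.648, 0.762, -0.0]
wrist_force: [2.8, -0.3, 0.5]
gripper_width: 0.0122
finger_force: 20.0
time: 26.5
tcp_pos: [0.4941, 0.2399, 0.2076]
tcp_rot: [-0.0, 0.648, 0.762, -0.0]
wrist_force: [2.1, 0.4, 0.2]
gripper_width: 0.0117
finger_force: 5.0
time: 27.0
tcp_pos: [0.4941, 0.24, 0.2076]
tcp_rot: [-0.0, 0.648, 0.762, -0.0]
wrist_force: [1.6, -1.0, -0.0]
gripper_width: 0.0122
finger_force: 3.0
```

```bash

python3 -m jog '[{"x":0,"y":0,"z":0,"wx":0,"wy":0,"wz":0,"hand":0.16},{"x":0,"y":0,"z":0,"wx":0,"wy":0,"wz":0,"hand":0.2},{"x":0,"y":0,"z":0,"wx":0,"wy":0,"wz":0,"hand":0.25},{"x":0,"y":0,"z":0,"wx":0,"wy":0,"wz":0,"hand":0.32},{"x":0,"y":0,"z":0,"wx":0,"wy":0,"wz":0,"hand":0.4}]'
python3 -m jog '[{"x":0,"y":0,"z":0,"wx":0,"wy":0,"wz":0,"hand":0.45},{"x":0,"y":0,"z":0,"wx":0,"wy":0,"wz":0,"hand":0.45},{"x":0,"y":0,"z":0,"wx":0,"wy":0,"wz":0,"hand":0.45},{"x":0,"y":0,"z":0,"wx":0,"wy":0,"wz":0,"hand":0.45},{"x":0,"y":0,"z":0,"wx":0,"wy":0,"wz":0,"hand":0.45}]'
python3 - <<'E'
from h import *
im,P=cap("wrist"); save("w7.png",im[100:330,200:460],2.5)
E
```

```text
time: 27.5
tcp_pos: [0.4941, 0.24, 0.2075]
tcp_rot: [-0.0, 0.648, 0.762, -0.0]
wrist_force: [-0.6, -0.0, -0.9]
gripper_width: 0.0353
finger_force: 0.0
time: 28.0
tcp_pos: [0.4942, 0.24, 0.2076]
tcp_rot: [-0.0, 0.648, 0.762, -0.0]
wrist_force: [0.2, -0.3, -0.3]
gripper_width: 0.041
finger_force: 0.0
```

View pics/w7.png

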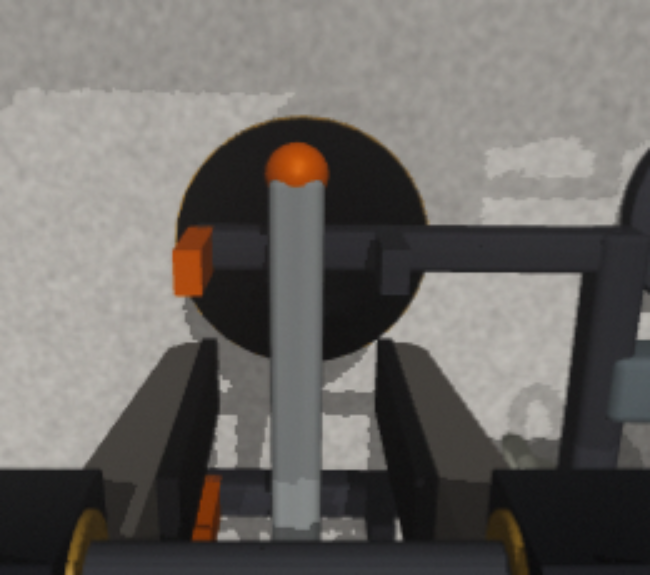

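The bar lies free and level across both prongs at x≈298, between the tip lugs (190) and rear lugs (395), with the fingers clear. I'll retreat straight up.

```bash

python3 -m jog '[{"x":0,"y":0,"z":-0.3,"wx":0,"wy":0,"wz":0,"hand":0.45},{"x":0,"y":0,"z":-0.6,"wx":0,"wy":0,"wz":0,"hand":0.45},{"x":0,"y":0,"z":-1,"wx":0,"wy":0,"wz":0,"hand":0.45},{"x":0,"y":0,"z":-1,"wx":0,"wy":0,"wz":0,"hand":0.45},{"x":0,"y":0,"z":-1,"wx":0,"wy":0,"wz":0,"hand":0.45}]'
python3 -m jog '[{"x":0,"y":0,"z":-1,"wx":0,"wy":0,"wz":0,"hand":0.45},{"x":0,"y":0,"z":-1,"wx":0,"wy":0,"wz":0,"hand":0.45},{"x":0,"y":0,"z":-0.5,"wx":0,"wy":0,"wz":0,"hand":0.45},{"x":0,"y":0,"z":0,"wx":0,"wy":0,"wz":0,"hand":0.45},{"x":0,"y":0,"z":0,"wx":0,"wy":0,"wz":0,"hand":0.45}]'
python3 - <<'E'
from h import *
for j in range(2):
    im,P=cap("scene"); hsv=cv2.cvtColor(im,cv2.COLOR_RGB2HSV)
    m=(hsv[...,0]<14)&(hsv[...,1]>130)&(hsv[...,2]>60)&(P[...,2]>.1)&(P[...,2]<.34)
    k,l,st,c=cv2.connectedComponentsWithStats(m.astype(np.uint8))
    print([(c[i].round().tolist(),np.nanmedian(P[l==i],0).round(3).tolist()) for i in range(1,k) if st[i,4]>5])
save("s8.png",im[80:330,120:440],2.3)
E
```

```text
time: 28.55
tcp_pos: [0.4944, 0.24, 0.2877]
tcp_rot: [0.0, 0.648, 0.762, 0.001]
wrist_force: [-0.0, 0.2, -0.1]
gripper_width: 0.0414
finger_force: 0.0
time: 29.05
tcp_pos: [0.494, 0.2399, 0.3352]
tcp_rot: [-0.0, 0.648, 0.762, -0.0]
wrist_force: [-0.4, 1.4, 0.2]
gripper_width: 0.0413
finger_force: 0.0
[([351.0, 153.0], [0.468, 0.271, 0.219]), ([336.0, 162.0], [0.48, 0.203, 0.219]), ([336.0, 169.0], [0.51, 0.184, 0.218]), ([177.0, 205.0], [0.466, -0.273, 0.274]), ([153.0, 219.0], [0.483, -0.338, 0.275])]
[([351.0, 153.0], [0.469, 0.27, 0.22]), ([336.0, 162.0], [0.479, 0.203, 0.216]), ([336.0, 169.0], [0.509, 0.184, 0.218]), ([177.0, 205.0], [0.465, -0.273, 0.273]), ([153.0, 219.0], [0.484, -0.338, 0.275])]
```

View pics/s8.png

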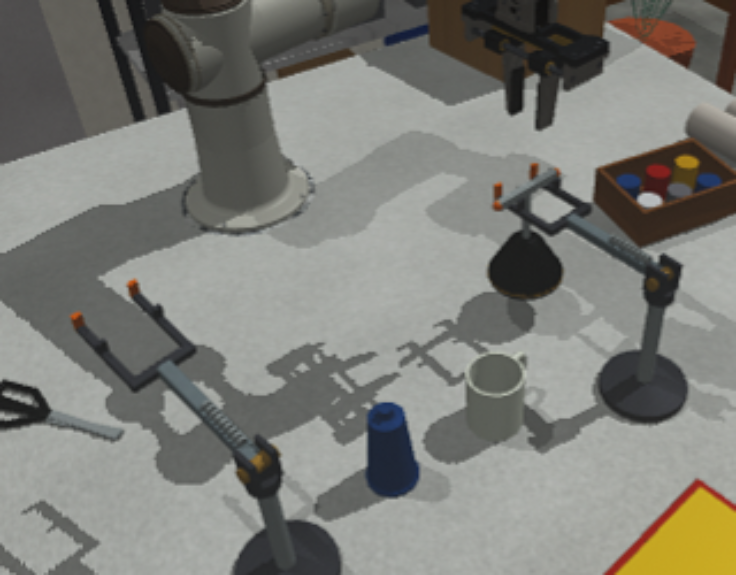

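The lamp hangs across both prongs at (527,190). The worn arm is back at mid, the mug, cone and box look undisturbed, and the gripper is clear. Handing in.

```bash
python3 -c "
from plant import order; print(order.finish_job())"
```

```text
the job is handed in; nothing more can be done
None
```

The arm on the robot's right was the worn one: I rocked it to its left stop, then its right stop, hung the lamp across both prongs of the sound left arm and let go once it had settled, then handed the job in at about 29 s; no verdict came back.

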